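# Nest the tumblers after the meeting

### The job

Clear up after the meeting by nesting the three tumblers into one stack where the low one stands on its coaster: first lower the middle-sized tumbler from the sloping rest into the low one, then the tall one into the middle-sized one. Lower each gently and upright until it just seats, never pressing or dropping it so that the tapers wedge tight, and leave the stack upright on the coaster with the water bottle and the other things on the table undisturbed.

Things in the scene. Friction and masses are not known exactly. Their poses are not given: they have to be found in the camera images.
- tumbler_low: lowest and widest of three white plastic tumblers, round, open at the top, straight taper; 85 mm high, outside diameter 51 mm at the foot and 68 mm at the rim, wall 4 mm, floor 6 mm thick; stands upright on the coaster. About 0.16 kg. Origin: centre of its underside, z along its axis to the mouth.
- tumbler_mid: middle-sized white plastic tumbler, 105 mm high, outside diameter 47 mm at the foot, 68 mm at the rim, wall 4 mm; starts in either place of the sloping rest, leaning 30 deg (to 32), mouth towards the robot. 0.10 kg; swings in a slack grip. Origin: centre of its underside, z along its axis to the mouth. Nested in the low one it seats with its underside 20 to 23 mm above that one's.
- tumbler_tall: tallest white plastic tumbler, 125 mm high, outside diameter 43 mm at the foot, 68 mm at the rim, wall 4 mm; starts in the other place of the sloping rest, leaning 30 deg (to 32), mouth towards the robot. 0.11 kg; swings in a slack grip. Origin: centre of its underside, z along its axis to the mouth. Nested in the middle one it seats with its underside 20 to 23 mm above that one's.
- rest: fixed light wooden sloping rest, 196 mm wide, 90 mm deep, 75 mm high, with two places 30 mm behind its origin (+x) and 55 mm to either side along y. A tumbler in it stands on a floor sloping 30 deg and leans, mouth towards -x, on a 58 mm high front board; cheeks 42 mm high (along the tumbler) flank its foot, so it comes out along its own axis. Origin: on the table; x away from the front, y across, z up.
- coaster: fixed round cork coaster, 96 mm across, 8 mm thick, under the low tumbler. Origin: centre of its underside.
- bottle: loose steel water bottle with a black cap, 66 mm across, 240 mm high, upright, close beside the low tumbler on its far side: centre about 100 mm from the coaster's centre. A gripper's wide body must be turned to pass it. Origin: centre of its underside.
- mug: loose green mug, 86 mm across, 94 mm high, with a handle, between rest and coaster. Bystander. Origin: on the underside, 18 mm from the cup's axis towards the handle.
- wedge_sign: loose wooden wedge-shaped table sign, 163 mm long, 61 mm high, at the right. Bystander. Origin: centre of its underside.
- stapler: loose black stapler, 142 mm long, 48 mm high, at the right (the nearer of two). Bystander. Origin: centre of its underside.
- pin_tin: loose round tin, 64 mm across, 28 mm high, at the left. Bystander. Origin: centre of its underside.
There are look-alikes about, which are no part of the job. What is shaped like the tumbler_mid but blue or turquoise is not meant.

How it is judged (in metres and radians):
On the way:
1. the middle tumbler is seated in the low one, upright and let go (z of tumbler_mid in the frame of tumbler_low below 0.029 m and horizontal distance between tumbler_mid and tumbler_low below 0.007 m and angle between tumbler_mid's own z axis and vertical below 0.12 rad and contact force between the fingers and tumbler_mid below 0.1 N), for 0.2 s.
At the end, for the whole second after the job is handed in: Low tumbler on the coaster (within 25 mm of its centre, tilt under 0.06 rad); middle one nested in it, tall one in the middle one: each underside under 29 mm above that of its holder, axes within 7 mm, tilt under 0.12 rad, released, at rest (z of tumbler_mid in the frame of tumbler_low below 0.029 m and horizontal distance between tumbler_mid and tumbler_low below 0.007 m and z of tumbler_tall in the frame of tumbler_mid below 0.029 m and horizontal distance between tumbler_tall and tumbler_mid below 0.007 m and angle between tumbler_low's own z axis and vertical below 0.06 rad and angle between each of tumbler_mid, tumbler_tall's own z axis and vertical below 0.12 rad and horizontal distance between tumbler_low and coaster below 0.025 m and height (world z) of tumbler_low between 0.004 and 0.014 m and linear speed of tumbler_tall below 0.02 m/s); the robot touches nothing.
It fails at once if tumblers pressed hard into one another (more than 60 N between their walls) (contact force between any of tumbler_mid, tumbler_tall and tumbler_low above 60 N or contact force between tumbler_tall and tumbler_mid above 60 N).
It fails at once if a tumbler dropped into another (faster than 0.5 m/s inside it) ((horizontal distance between tumbler_mid and tumbler_low below 0.02 m and z of tumbler_mid in the frame of tumbler_low below 0.06 m and linear speed of tumbler_mid above 0.5 m/s) or (horizontal distance between tumbler_tall and tumbler_mid below 0.02 m and z of tumbler_tall in the frame of tumbler_mid below 0.06 m and linear speed of tumbler_tall above 0.5 m/s)).
It fails at once if the water bottle, mug, sign, stapler or tin shifted by more than 25 mm (distance of any of bottle, mug, wedge_sign, stapler, pin_tin from where it was at the start of the episode above 0.025 m).
It fails at once if the bottle tipped (angle between bottle's own z axis and vertical above 0.3 rad).
It also fails if it takes over 67 s, if anything falls off the work surface, if the arm or the gripper's body presses on something with over 40 N, if the wrist force passes 120 N, or if a joint passes its speed limit or range.

### The arm

A 6-joint arm with a two-finger parallel gripper is mounted at the origin on the work surface; the furniture and walls round the work are solid. World frame = base frame: x ahead of the robot, y to its left, z up, the work surface at z = 0. Lengths are in mm, angles in rad, forces in N, time in s.
With the tool pointing down it reaches from about 275 to 750 mm from the base axis. Payload 10.2 kg.
Tool frame: the origin (TCP) lies between the finger pads; the fingertips stand 17 mm ahead of it and the grasp point (between the pads) lies 2 mm behind it; z points along the fingers, y is the line along which they close (so a half turn about z gives the same grasp; the last joint's range is limited). The gripper opens to 85 mm and grips with 20 to 120 N. Pads are 22 mm wide; open, the fingers measure 114 mm over their backs; the gripper's body (76 mm by 85 mm) begins 54 mm behind the grasp point. The pads swing forward as they close: fully open they stand 13 mm farther back than shut.
Start: joints at [-1.341, 0.313, 1.498, -0, 1.331, -0.223], TCP at [229.668, -472.106, 248.294] pointing down, gripper open.
Joint ranges: [-2.94, 2.94], [-0.97, 2.17], [0.19, 2.56], [-1.23, 4.37], [0.02, 3.11], [-2.88, 2.88]. Speed limits (rad/s): [2.39, 2.39, 3.01, 3.14, 3.14, 3.14].

### API

Orientations are given as a unit quaternion [w, x, y, z].
In Python, from rig import * gives the robot as it stands.
- The arm moves only by the tool step_arm, never from a script. Its argument "commands" is text: rows parted by semicolons, each of 7 numbers parted by spaces: the opening, from 0 (shut) to 1 (fully open), then the shift along the tool's x, y, z in cm, then the turn, a rotation vector about the tool's x, y, z in rad. In form: hand x y z rx ry rz; .... A call has 1 to 20 rows; each row is the pose to reach, as a shift and turn from the pose commanded when the call began, along the tool's axes at that moment; what a row does not reach only later rows make up. A row lasts 1/12 s, in which the tool goes at most 41.7 mm and 7.16 degrees, less where a joint would pass 70% of its speed; a pose out of reach is approached as far as the arm can. A call with a gripper value outside its range is refused whole. The fingers move at their own pace and stop on an object; "newtons" is the grip in N (left out, the last holds). Time passes only in rows, so rows that repeat a pose let the fingers close. It gives the time, the measured TCP pose, the force, the opening and the grip force at its end, in the units of the state.
- sense(): the state, without advancing time (a new reading comes with each control period).
- capture(name): name is "scene" or "top" or "wrist"; returns the picture (420x560x3 uint8, red, green, blue); there is no depth.
- camera_model(name): a dict with "mtx" (3x3 intrinsics, pixels), "k1" (the pictures are not rectified: a ray, as slopes to the right and down, at radius r is drawn at 1 + k1 r^2 times it, then the intrinsics apply), "eye" and "rotation" of the camera in the world. Camera axes: x right, y down, z forward; pixel columns grow to the right and rows downward; lengths in mm; the calibration is good to about 2 mm. A picture is of the moment at which its call begins: read the wrist's pose just before it. camera_model takes no time and is no camera call; for the wrist camera it gives the pose at the moment of the call.
- finish_job(): hands the job in; it is judged then, once.
Trained networks look in the newest picture that a camera, given by its name, has taken for a name from the list of things; names that differ only in an ending like _2 or _b are one class to them, and where a whole thing is asked for, a point or a joint stands for the part that bears it (a point fixed in the world has none). Each returns a list of dicts, best first, with "score" (0 to 1); they miss things now and then, are a little off and sometimes report something else, mostly with a low value. They report only what shows in the picture. A call takes as long as a camera call. They do not tell look-alikes from the thing itself.
- search_frame(camera, label): "rect" ([centre column, centre row, width, height] in pixels, round what is visible of it).
- trace(camera, label): "mask" (420x560 bool, what is visible of it) and "rect" ([centre column, centre row, width, height] in pixels, round what is visible of it).
- spot_point(camera, label): "xy" ([column, row] in pixels: a listed point, or the origin of a listed thing).
The state is a dict: "time_s": time; "joints": joint angles; "dq": joint speeds; "tau": joint torques, N m; "eef_pos": TCP position; "ee_rot": TCP orientation; "force": force on the tool from outside, world axes, zero at the start; "wrist_torque": the same for the moment, N m; "grip_width": opening from 0.0 (shut) to 1.0 (fully open); "grip_force": force on a finger pad.
Only numpy, scipy, OpenCV 4.12 (cv2) and the standard library are available. Lean on these libraries where they do the work, as an engineer would, in place of code of your own. Each camera call takes 0.05 s, during which the arm holds its last target. There are 200 camera calls.

## Working session

There is one attempt and no reset: what is moved stays moved. The work goes in short steps, Python scripts to look and compute and a tool call to move; the robot and the scene stay as the last step left them, time stands still between calls to the robot, and variables do not carry over. Pictures are saved under pics/ and viewed, at most 12 in all, crops included, and the job is handed in when it is done.

Besides the shell and the picture viewer there is one more tool, called after ">>>" as name(argument=value, ...) on one line, values as JSON. step_arm: Moves the arm, as the interface text tells. Its arguments: {"type":"object","properties":{"commands":{"type":"string"},"newtons":{"type":"number"}},"required":["commands"]}

```bash
ls; mkdir -p pics; python3 - <<'E'
from rig import *
import cv2,numpy as np
print(sense())
for c in ("scene","top"):
    im=capture(c); cv2.imwrite(f"pics/{c}0.png",im[:,:,::-1])
    m=camera_model(c); print(c,m)
    for l in ["tumbler_low","tumbler_mid","tumbler_tall","rest","coaster","bottle","mug"]:
        print(l,[(round(d["score"],2),np.round(d["rect"]).tolist()) for d in search_frame(c,l)][:4],[(round(d["score"],2),np.round(d["xy"],1).tolist()) for d in spot_point(c,l)][:4])
E
```

```text
pics
{'time_s': 0.0, 'joints': array([-1.34140078e+00,  3.13455091e-01,  1.49844026e+00, -8.14104399e-06,
        1.33100498e+00, -2.23372873e-01]), 'dq': array([ 0.00025033, -0.00029723,  0.00058356, -0.00050415,  0.00031665,
       -0.00178231]), 'tau': array([-2.11508050e-04, -4.12270260e+01, -2.59742403e+01, -1.56982746e-04,
        4.14645896e-03,  3.22318044e-05]), 'eef_pos': array([ 229.60938729, -471.86298694,  247.73126495]), 'ee_rot': array([-6.53822296e-04,  9.74483921e-01,  2.24456365e-01, -5.92232546e-06]), 'force': array([ 0.18943571, -0.35178333,  0.51822983]), 'wrist_torque': array([-0.07602908,  0.0074307 , -0.06751476]), 'grip_force': 0.0, 'grip_width': 1.0002179609248174}
scene {'mtx': array([[445.94568292,   0.        , 278.08845151],
       [  0.        , 445.94568292, 212.77122933],
       [  0.        ,   0.        ,   1.        ]]), 'k1': -0.13987729240025037, 'eye': array([-514.84000558, -799.86363842,  727.851293  ]), 'rotation': array([-0.46870762,  0.77683605, -0.36602558,  0.2070367 ])}
tumbler_low [(0.85, [373.0, 231.0, 23.0, 34.0])] [(0.88, [373.3, 241.
[... 790 characters left out ...]
8.0, 18.0, 17.0])] [(0.73, [365.6, 171.4]), (0.57, [356.9, 190.8])]
tumbler_mid [(0.74, [180.0, 266.0, 28.0, 26.0]), (0.7, [350.0, 228.0, 22.0, 33.0]), (0.69, [361.0, 187.0, 19.0, 18.0]), (0.64, [240.0, 190.0, 22.0, 24.0])] [(0.93, [192.1, 275.5]), (0.9, [244.1, 184.5]), (0.6, [338.6, 216.3]), (0.24, [408.4, 165.1])]
tumbler_tall [(0.84, [212.0, 186.0, 22.0, 25.0])] [(0.84, [218.6, 177.6])]
rest [(0.93, [230.0, 181.0, 51.0, 31.0]), (0.3, [357.0, 196.0, 27.0, 26.0])] [(0.63, [227.0, 192.0])]
coaster [(0.53, [358.0, 196.0, 24.0, 25.0])] [(0.65, [354.2, 193.4])]
bottle [(0.77, [372.0, 162.0, 28.0, 34.0])] [(0.75, [365.8, 169.1])]
mug [(0.79, [284.0, 175.0, 24.0, 32.0])] [(0.74, [284.7, 176.9])]
```

```bash
python3 - <<'E'
import cv2
a=cv2.imread("pics/top0.png")[130:310,150:450]; cv2.imwrite("pics/top0c.png",cv2.resize(a,(800,480),interpolation=cv2.INTER_CUBIC))
a=cv2.imread("pics/scene0.png")[130:310,200:500]; cv2.imwrite("pics/scene0c.png",cv2.resize(a,(800,480),interpolation=cv2.INTER_CUBIC))
E
```

```text
(no output)
```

View pics/top0c.png

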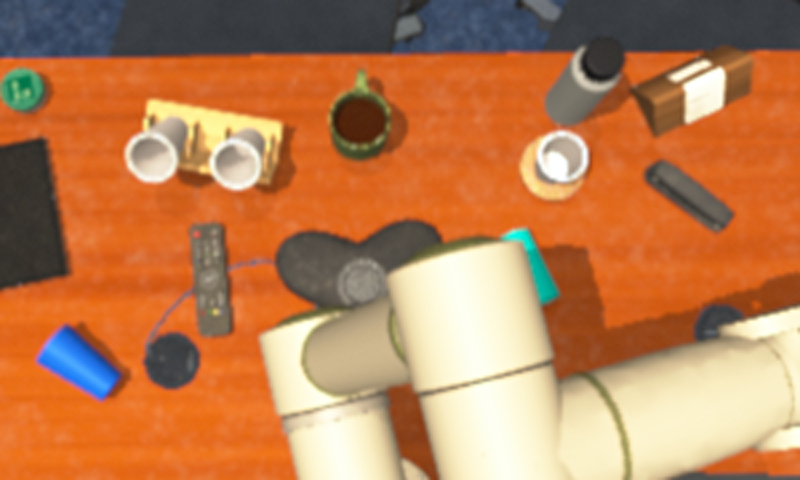

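View pics/scene0c.png

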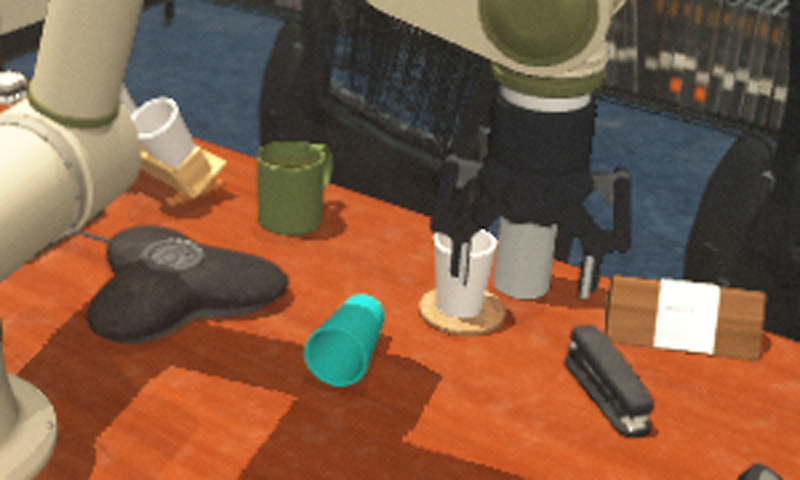

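The crop of the top view shows the candidates: a white tumbler in the left rest place at full-frame (208,189), a white one in the right place at (239,191), the low one on its coaster at (361,189), the blue look-alike at (180,266) and the turquoise one at (350,228). The left white one looks longer, so I take it as tall and the right one as mid. I'll check that from near.

```bash
cat > h.py <<'E'
from rig import *
import numpy as np, cv2
from scipy.spatial.transform import Rotation as R
def rot(q): return R.from_quat(np.asarray(q)[[1,2,3,0]])
def ray(m,uv):
    K=m["mtx"]; d=np.array([(uv[0]-K[0,2])/K[0,0],(uv[1]-K[1,2])/K[1,1]]); s=d.copy()
    for _ in range(30): s=d/(1+m["k1"]*(s@s))
    v=rot(m["rotation"]).apply([s[0],s[1],1]); return v/np.linalg.norm(v)
def atz(m,uv,z):
    v=ray(m,uv); return m["eye"]+v*(z-m["eye"][2])/v[2]
def proj(m,P):
    c=rot(m["rotation"]).inv().apply(np.atleast_2d(P)-m["eye"]); s=c[:,:2]/c[:,2:]
    s=s*(1+m["k1"]*(s**2).sum(1,keepdims=True)); return s*m["mtx"][0,0]+m["mtx"][:2,2]
def move(pos,q0p,target_R,cur_R=None):
    """shift cm & rotvec in tool frame from measured pose"""
    s=np.asarray(q0p); 
def go(tp,tR):
    s=sense(); Rc=rot(s["ee_rot"]); sh=Rc.inv().apply(np.asarray(tp)-s["eef_pos"])/10
    rv=(Rc.inv()*tR).as_rotvec(); print("shift cm",sh.round(2),"rv",rv.round(3),"rows",max(np.linalg.norm(sh)*10/41.7,np.degrees(np.linalg.norm(rv))/7.16).round(1))
def tool(zdir,ydir):
    z=np.array(zdir,float);z/=np.linalg.norm(z);y=np.array(ydir,float);y-=z*(y@z);y/=np.linalg.norm(y)
    return R.from_matrix(np.c_[np.cross(y,z),y,z])
E
python3 - <<'E'
from h import *
t=camera_model("top")
for n,uv,z in [("low rim",(360.7,189),93),("coaster",(357,195),8),("bottle foot",(365.5,170),0),("bottle cap",(375,152.5),240),("rest",(230,183),35),("L rim",(208,189),130),("R rim",(239,191),120),("mug",(284.5,176.5),90),("turq",(353,229),40)]:
    print(n,atz(t,uv,z).round())
s=sense(); w=camera_model("wrist"); Rc=rot(s["ee_rot"])
print("cam in tool",Rc.inv().apply(w["eye"]-s["eef_pos"]).round(1)); print((Rc.inv()*rot(w["rotation"])).as_matrix().round(3)); print(w["mtx"][0],w["k1"]); print(Rc.as_matrix().round(2))
E
```

```text
low rim [ 506. -277.   93.]
coaster [ 501. -280.    8.]
bottle foot [ 602. -320.    0.]
bottle cap [ 600. -299.  240.]
rest [548. 211.  35.]
L rim [506. 278. 130.]
R rim [499. 168. 120.]
mug [558.   3.  90.]
turq [ 365. -252.   40.]
cam in tool [  84.7   -0.  -125.5]
[[ 0.    -0.945 -0.326]
 [ 1.     0.001 -0.001]
 [ 0.001 -0.326  0.945]]
[320.60726277   0.         279.29779413] -0.03625891712853787
[[ 0.9   0.44  0.  ]
 [ 0.44 -0.9  -0.  ]
 [-0.    0.   -1.  ]]
```

```bash
python3 - <<'E'
from h import *
y=np.radians(163); X=np.array([np.cos(y),np.sin(y),0]); 
go([445,-265,350],tool([0,0,-1],np.cross([0,0,-1],X)))
E
```

```text
shift cm [ 28.42  -9.2  -10.17] rv [ 0.     0.    -2.392] rows 19.1
```

>>> step_arm(commands="1 0 0 -10 0 0 0; 1 0 0 -10 0 0 0; 1 0 0 -10 0 0 0; 1 28.4 -9.2 -10.2 0 0 -2.39; 1 28.4 -9.2 -10.2 0 0 -2.39; 1 28.4 -9.2 -10.2 0 0 -2.39; 1 28.4 -9.2 -10.2 0 0 -2.39; 1 28.4 -9.2 -10.2 0 0 -2.39; 1 28.4 -9.2 -10.2 0 0 -2.39; 1 28.4 -9.2 -10.2 0 0 -2.39; 1 28.4 -9.2 -10.2 0 0 -2.39; 1 28.4 -9.2 -10.2 0 0 -2.39; 1 28.4 -9.2 -10.2 0 0 -2.39; 1 28.4 -9.2 -10.2 0 0 -2.39; 1 28.4 -9.2 -10.2 0 0 -2.39; 1 28.4 -9.2 -10.2 0 0 -2.39; 1 28.4 -9.2 -10.2 0 0 -2.39; 1 28.4 -9.2 -10.2 0 0 -2.39; 1 28.4 -9.2 -10.2 0 0 -2.39; 1 28.4 -9.2 -10.2 0 0 -2.39")

```text
time_s: 3.17
eef_pos: [444.8, -265.1, 350.3]
ee_rot: [-0.0, 0.275, 0.961, 0.0]
force: [0.0, 0.8, -1.0]
grip_width: 1.0
grip_force: 0.0
```

>>> step_arm(commands="1 0 0 0 0 0 0; 1 0 0 0 0 0 0")

```text
time_s: 3.33
eef_pos: [444.8, -265.1, 350.3]
ee_rot: [-0.0, 0.28, 0.96, 0.0]
force: [-0.3, -0.8, 0.5]
grip_width: 0.998
grip_force: 0.0
```

```bash
cat > look.py <<'E'
from h import *
import sys
def look(name,labels):
    w=camera_model("wrist"); im=capture("wrist"); cv2.imwrite(f"pics/{name}.png",im[:,:,::-1])
    out={}
    for l in labels:
        r=trace("wrist",l); out[l]=r
        print(l,[(round(d["score"],2),np.round(d["rect"]).tolist()) for d in r][:4])
    np.savez(f"pics/{name}.npz",eye=w["eye"],rotation=w["rotation"],mtx=w["mtx"],k1=w["k1"],**{f"{l}_{i}":d["mask"] for l in out for i,d in enumerate(out[l][:3])})
    return w,im,out
E
python3 - <<'E'
from look import *
look("low1",["tumbler_low","coaster","bottle"])
E
```

```text
tumbler_low [(0.83, [302.0, 216.0, 50.0, 59.0])]
coaster [(0.84, [297.0, 197.0, 63.0, 53.0])]
bottle [(0.86, [330.0, 313.0, 74.0, 146.0])]
```

View pics/low1.png

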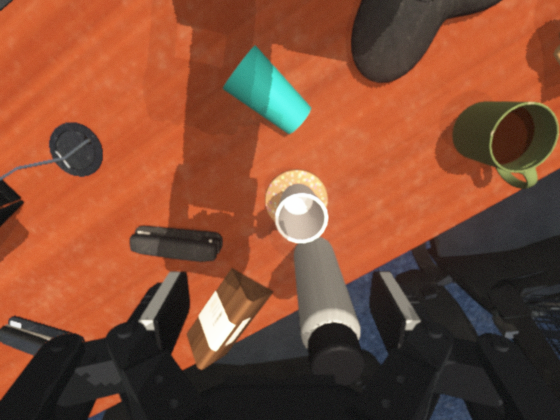

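```bash
python3 - <<'E'
from h import *
y=np.radians(176); X=np.array([np.cos(y),np.sin(y),0]); 
go([420,215,360],tool([0,0,-1],np.cross([0,0,-1],X)))
E
```

```text
shift cm [27.84 39.2  -0.97] rv [ 0.     0.    -0.496] rows 11.5
```

The picture shows the low rim centre at about (301,217), the coaster at (297,197), the bottle cap at (335,348), and turquoise look-alike at (268,92). Next: look at the rest.

>>> step_arm(commands="1 27.8 39.2 -1 0 0 -0.5; 1 27.8 39.2 -1 0 0 -0.5; 1 27.8 39.2 -1 0 0 -0.5; 1 27.8 39.2 -1 0 0 -0.5; 1 27.8 39.2 -1 0 0 -0.5; 1 27.8 39.2 -1 0 0 -0.5; 1 27.8 39.2 -1 0 0 -0.5; 1 27.8 39.2 -1 0 0 -0.5; 1 27.8 39.2 -1 0 0 -0.5; 1 27.8 39.2 -1 0 0 -0.5; 1 27.8 39.2 -1 0 0 -0.5; 1 27.8 39.2 -1 0 0 -0.5; 1 27.8 39.2 -1 0 0 -0.5; 1 27.8 39.2 -1 0 0 -0.5; 1 27.8 39.2 -1 0 0 -0.5")

```text
time_s: 4.78
eef_pos: [419.4, 214.3, 360.2]
ee_rot: [-0.0, 0.032, 0.999, -0.0]
force: [-0.3, -0.3, -0.7]
grip_width: 1.002
grip_force: 0.0
```

```bash
python3 - <<'E'
from look import *
print(sense()["eef_pos"])
look("rest1",["tumbler_mid","tumbler_tall","rest"])
E
```

```text
[419.36273459 214.2888959  360.22437726]
tumbler_mid [(0.9, [249.0, 240.0, 52.0, 59.0]), (0.74, [7.0, 159.0, 13.0, 35.0]), (0.58, [419.0, 26.0, 98.0, 53.0])]
tumbler_tall [(0.63, [339.0, 246.0, 65.0, 55.0])]
rest [(0.86, [284.0, 245.0, 125.0, 68.0])]
```

View pics/rest1.png

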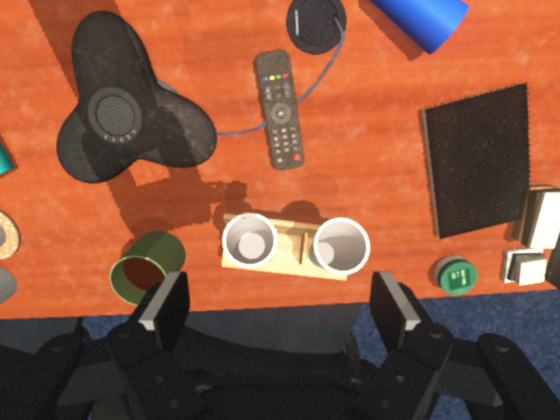

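The wrist view shows the middle one at (249,241) and the tall one, whose rim looks larger and so nearer, at (341,245). The blue look-alike is at (430,20). This matches the top view. Now a nearer, tilted view.

>>> step_arm(commands="1 -1.7 0.8 12.7 0 -0.524 0; 1 -1.7 0.8 12.7 0 -0.524 0; 1 -1.7 0.8 12.7 0 -0.524 0; 1 -1.7 0.8 12.7 0 -0.524 0; 1 -1.7 0.8 12.7 0 -0.524 0; 1 -1.7 0.8 12.7 0 -0.524 0; 1 -1.7 0.8 12.7 0 -0.524 0")

```text
time_s: 5.57
eef_pos: [436.3, 221.3, 233.5]
ee_rot: [0.258, 0.031, 0.966, -0.009]
force: [0.6, -0.3, 0.7]
grip_width: 1.001
grip_force: 0.0
```

```bash
python3 - <<'E'
from look import *
print(sense()["eef_pos"])
look("rest2",["tumbler_mid","tumbler_tall"])
a=cv2.imread("pics/rest1.png"); b=cv2.imread("pics/rest2.png")
cv2.imwrite("pics/c1.png",cv2.resize(b[120:400,150:450],(800,600)))
E
```

```text
[436.33808111 221.29895974 233.47146142]
tumbler_mid [(0.67, [225.0, 203.0, 80.0, 83.0]), (0.49, [99.0, 207.0, 103.0, 112.0])]
tumbler_tall [(0.8, [354.0, 214.0, 95.0, 91.0])]
```

View pics/c1.png

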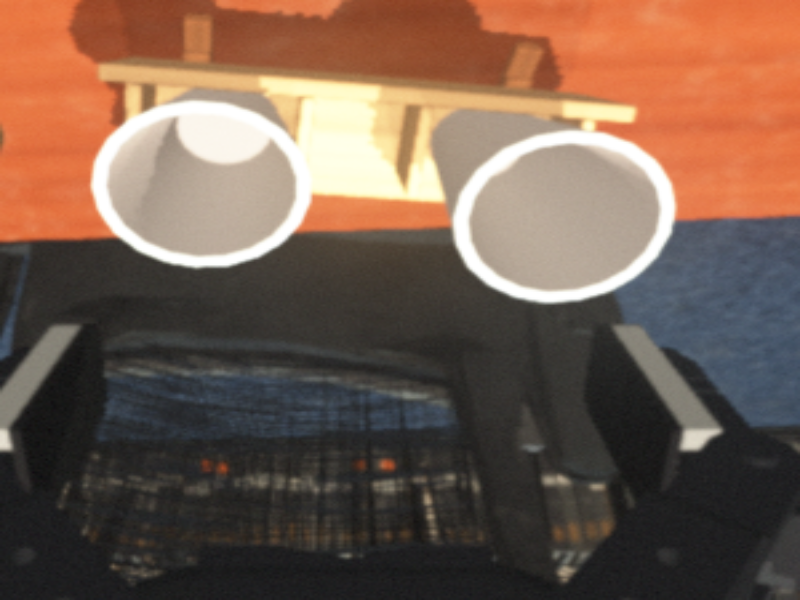

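The crop shows the mid rim (crop (202,183)) on the left and the tall rim ((564,215)) on the right. The tall one stands farther out of the rest, so the choice is confirmed. Next I fit 3D rim circles from both views.

```bash
cat > fit.py <<'E'
from h import *
from scipy.optimize import least_squares
def load(n):
    z=np.load(f"pics/{n}.npz"); return dict(eye=z["eye"],rotation=z["rotation"],mtx=z["mtx"],k1=float(z["k1"])), cv2.imread(f"pics/{n}.png")
def rimpts(im,c,w,thr=215,pad=8):
    """outer contour of the bright ring near c, ~w px wide"""
    g=cv2.cvtColor(im,cv2.COLOR_BGR2GRAY); m=((im.min(2)>thr)*255).astype(np.uint8)
    k=np.zeros_like(m); cv2.circle(k,(int(c[0]),int(c[1])),int(w/2+pad),255,-1); m&=k
    P=np.argwhere(m)[:,::-1].astype(np.int32); h=cv2.convexHull(P)[:,0].astype(float)
    return h
def circ(p,ax,r,n=180):
    ax=ax/np.linalg.norm(ax); u=np.cross(ax,[0.3,1,0.1]);u/=np.linalg.norm(u);v=np.cross(ax,u)
    t=np.linspace(0,2*np.pi,n,endpoint=False); return p+r*(np.outer(np.cos(t),u)+np.outer(np.sin(t),v))
def axis(yaw,lean): return np.array([np.sin(lean)*np.cos(yaw),np.sin(lean)*np.sin(yaw),np.cos(lean)])
def res(p,ax,views,r=34):
    o=[]
    for m,h in views:
        q=proj(m,circ(p,ax,r)).astype(np.float32)
        o+= [cv2.pointPolygonTest(q.reshape(-1,1,2),(float(a),float(b)),True) for a,b in h]
    return np.array(o)
E
python3 - <<'E'
from fit import *
m1,i1=load("rest1"); m2,i2=load("rest2")
for n,c1,w1,c2,w2,g in [("mid",(249,241),57,(225.5,205.5),82,(499,168,120)),("tall",(341,245),58,(361,220.5),83,(503,278,130))]:
    v=[(m1,rimpts(i1,c1,w1)),(m2,rimpts(i2,c2,w2))]
    print(n,[len(x[1]) for x in v],[np.round(cv2.fitEllipse(x[1].astype(np.float32)),1) .tolist() if 0 else [np.round(t,1).tolist() for t in cv2.fitEllipse(x[1].astype(np.float32))] for x in v])
    f=lambda x: res(x[:3],axis(np.pi+x[3],x[4]),v)
    s=least_squares(f,[*g,0,.53],x_scale=[1,1,1,.02,.02],diff_step=1e-3,loss="soft_l1"); r=f(s.x)
    print(s.x.round(3),np.degrees(s.x[3:]).round(1),"rms",r.std().round(2),r.mean().round(2),abs(r).max().round(2))
m,i=load("low1"); h=rimpts(i,(301,217),54); 
f=lambda x: res(np.array([x[0],x[1],93]),np.array([0,0,1.]),[(m,h)],x[2])
s=least_squares(f,[506,-277,34],diff_step=1e-3,loss="soft_l1"); print("low",s.x.round(2),f(s.x).std().round(2),[np.round(t,1).tolist() for t in cv2.fitEllipse(h.astype(np.float32))])
cm=np.load("pics/low1.npz")["coaster_0"]; 
E
```

```text
mid [29, 34] [[[249.7, 240.6], [54.7, 55.6], 67.4], [[228.8, 203.8], [77.2, 90.1], 77.0]]
[ 4.99429e+02  1.73725e+02  1.23094e+02 -3.66000e-01  5.59000e-01] [-21.  32.] rms 2.34 -1.02 7.7
tall [33, 28] [[[341.4, 246.1], [54.7, 57.8], 154.4], [[359.0, 219.5], [79.8, 87.9], 78.6]]
[ 5.06875e+02  2.83465e+02  1.39035e+02 -1.71000e-01  5.72000e-01] [-9.8 32.8] rms 1.52 -0.23 8.33
low [ 511.89 -273.58   33.5 ] 1.93 [[302.0, 214.9], [50.0, 57.2], 18.0]
```

```bash
python3 - <<'E'
s=open("fit.py").read()
s=s.replace('m=((im.min(2)>thr)*255).astype(np.uint8)','m=(((im.min(2)>thr)&(np.ptp(im.astype(int),axis=2)<18))*255).astype(np.uint8)')
s=s.replace('P=np.argwhere(m)','_,L,st,_=cv2.connectedComponentsWithStats(m); m=(L==1+np.argmax(st[1:,2]*st[1:,3])); P=np.argwhere(m)')
open("fit.py","w").write(s)
E
cat > run1.py <<'E'
from fit import *
m1,i1=load("rest1"); m2,i2=load("rest2")
for n,c1,w1,c2,w2,g in [("mid",(249,241),57,(225.5,205.5),82,(499,168,120)),("tall",(341,245),58,(361,220.5),83,(503,278,130))]:
    v=[(m1,rimpts(i1,c1,w1)),(m2,rimpts(i2,c2,w2))]
    print(n,[[np.round(t,1).tolist() for t in cv2.fitEllipse(x[1].astype(np.float32))] for x in v])
    f=lambda x: res(x[:3],axis(np.pi+x[3],x[4]),v)
    s=least_squares(f,[*g,0,.53],x_scale=[1,1,1,.02,.02],diff_step=1e-3,loss="soft_l1"); r=f(s.x)
    print(s.x.round(3),np.degrees(s.x[3:]).round(1),"rms",r.std().round(2),r.mean().round(2),abs(r).max().round(2))
m,i=load("low1"); h=rimpts(i,(301,217),54)
f=lambda x: res(np.array([x[0],x[1],93]),np.array([0,0,1.]),[(m,h)],x[2])
s=least_squares(f,[506,-277,34],diff_step=1e-3,loss="soft_l1"); print("low",s.x.round(2),f(s.x).std().round(2),[np.round(t,1).tolist() for t in cv2.fitEllipse(h.astype(np.float32))])
E
for t in 200 225; do sed -i "s/thr=[0-9]*/thr=$t/" fit.py; python3 run1.py; done
```

```text
mid [[[249.6, 240.3], [54.1, 54.7], 53.8], [[225.3, 205.4], [76.7, 81.7], 103.6]]
[ 4.99721e+02  1.72723e+02  1.23168e+02 -1.82000e-01  5.28000e-01] [-10.5  30.3] rms 0.22 0.18 0.59
tall [[[341.2, 246.0], [54.5, 56.9], 148.3], [[361.0, 220.7], [76.7, 84.9], 55.6]]
[ 5.06835e+02  2.83498e+02  1.39469e+02 -2.24000e-01  5.65000e-01] [-12.8  32.4] rms 0.27 0.18 0.79
low [ 511.82 -274.14   33.55] 0.34 [[301.2, 217.5], [49.8, 51.6], 83.3]
mid [[[249.6, 240.3], [54.1, 54.7], 53.8], [[225.3, 205.3], [76.5, 81.6], 103.0]]
[ 4.99810e+02  1.72688e+02  1.23026e+02 -1.98000e-01  5.17000e-01] [-11.3  29.6] rms 0.23 0.17 0.6
tall [[[341.3, 246.0], [54.4, 57.0], 149.2], [[361.0, 220.6], [76.4, 84.7], 55.1]]
[ 5.06950e+02  2.83624e+02  1.39227e+02 -2.36000e-01  5.66000e-01] [-13.5  32.4] rms 0.26 0.18 0.79
low [ 511.98 -274.01   33.39] 0.27 [[301.2, 217.6], [49.4, 51.7], 78.1]
```

```bash
python3 - <<'E'
from fit import *
a=axis(np.radians(171),np.radians(30.8)); rim=np.array([499.8,172.7,123.1])
go(rim+60*a,tool(-a,[0.156,0.988,0]))
E
```

```text
shift cm [ 0.06 -4.19  6.93] rv [ 0.047 -0.013  0.078] rows 1.9
```

>>> step_arm(commands="1 0.1 -4.2 3 0.047 -0.013 0.078; 1 0.1 -4.2 5 0.047 -0.013 0.078; 1 0.1 -4.2 6.9 0.047 -0.013 0.078; 1 0.1 -4.2 6.9 0.047 -0.013 0.078; 1 0.1 -4.2 6.9 0.047 -0.013 0.078; 1 0.1 -4.2 6.9 0.047 -0.013 0.078")

```text
time_s: 6.22
eef_pos: [468.3, 177.8, 174.5]
ee_rot: [0.265, 0.075, 0.961, -0.021]
force: [0.4, -0.2, 0.2]
grip_width: 1.001
grip_force: 0.0
```

```bash
python3 - <<'E'
from fit import *
from look import look
a=axis(np.radians(171),np.radians(30.8)); rim=np.array([499.8,172.7,123.1])
go(rim-19*a,tool(-a,[0.156,0.988,0]))
look("rest3",["tumbler_mid"])
m,i=load("rest3"); h=rimpts(i,*(lambda q:(q.mean(0),np.ptp(q[:,0])))(proj(m,circ(rim,a,34))),200)
f=lambda x: res(x[:3],a,[(m,h)]); s=least_squares(f,rim,diff_step=1e-3,loss="soft_l1"); print(s.x.round(1),f(s.x).std())
E
```

```text
shift cm [-0.1  -0.01  7.95] rv [0.001 0.001 0.001] rows 1.9
tumbler_mid [(0.85, [277.0, 230.0, 109.0, 108.0])]
[501.8 172.  122.4] 0.4686826233078131
```

>>> step_arm(commands="1 -0.2 0 2 0 0 0; 1 -0.2 0 4 0 0 0; 1 -0.2 0 6 0 0 0; 1 -0.2 0 7.5 0 0 0; 1 -0.2 0 7.9 0 0 0; 1 -0.2 0 7.9 0 0 0; 0 -0.2 0 7.9 0 0 0; 0 -0.2 0 7.9 0 0 0; 0 -0.2 0 7.9 0 0 0; 0 -0.2 0 7.9 0 0 0; 0 -0.2 0 7.9 0 0 0; 0 -0.2 0 7.9 0 0 0; 0 -0.2 0 7.9 0 0 0; 0 -0.2 0 7.9 0 0 0", newtons=40)

```text
time_s: 7.48
eef_pos: [509.3, 171.3, 108.0]
ee_rot: [0.266, 0.074, 0.961, -0.021]
force: [-6.3, -0.6, 7.1]
grip_width: 0.77
grip_force: 41.8
```

>>> step_arm(commands="0 0 0 -0.5 0 0 0; 0 0 0 -1 0 0 0; 0 0 0 -2 0 0 0; 0 0 0 -3.5 0 0 0; 0 0 0 -5 0 0 0; 0 0 0 -7 0 0 0; 0 0 0 -9 0 0 0; 0 0 0 -11 0 0 0; 0 0 0 -12 0 0 0; 0 0 0 -12 0 0 0; 0 0 0 -12 0 0 0")

```text
time_s: 8.4
eef_pos: [448.6, 180.7, 209.5]
ee_rot: [0.265, 0.074, 0.961, -0.021]
force: [-0.3, -0.5, -0.8]
grip_width: 0.773
grip_force: 44.7
```

```bash
cat > held.py <<'E'
from fit import *
from look import look
import sys
def held(name,lab):
    look(name,[lab]); s=sense(); Rc=rot(s["ee_rot"]); m,i=load(name)
    def W(x): # rim centre in tool frame, tilt of axis
        ax=Rc.apply([np.sin(x[3]),np.sin(x[4]),-1]); return s["eef_pos"]+Rc.apply(x[:3]),ax
    x0=np.array([0,0,-18,0,0.])
    q=proj(m,circ(*W(x0),34)); h=rimpts(i,q.mean(0),np.ptp(q[:,0]),200,10)
    f=lambda x: res(*W(x),[(m,h)])
    so=least_squares(lambda x: np.r_[f(x),(x[4])*50,x[1]*.3],x0,x_scale=[1,1,1,.05,.05],diff_step=1e-3,loss="soft_l1")
    print("rim in tool",so.x.round(3),"res",f(so.x).std().round(2),"F",s["force"].round(1),"eef",s["eef_pos"].round(1),"ell",[np.round(t,1).tolist() for t in cv2.fitEllipse(h.astype(np.float32))])
    c=i[max(0,int(q[:,1].mean())-110):int(q[:,1].mean())+110, 120:440]; cv2.imwrite(f"pics/{name}c.png",cv2.resize(c,None,fx=2,fy=2))
E
python3 - <<'E'
from held import *
held("h1","tumbler_mid")
y=np.radians(163); X=np.array([np.cos(y),np.sin(y),0]); go([505,-276,300],tool([0,0,-1],np.cross([0,0,-1],X)))
go([455,0,320],tool([0,0,-1],np.cross([0,0,-1],X)))
E
```

```text
tumbler_mid [(0.95, [280.0, 284.0, 169.0, 198.0])]
rim in tool [ 0.000e+00 -0.000e+00 -1.839e+01  3.100e-02 -8.000e-03] res 1.98 F [ 0.3  0.2 -0.5] eef [448.6 180.4 208.4] ell [[277.4, 328.0], [103.2, 157.4], 90.7]
shift cm [-15.49 -44.24  -1.37] rv [0.036 0.535 0.139] rows 11.2
shift cm [ -8.62 -17.75  -7.83] rv [0.036 0.535 0.139] rows 5.1
```

View pics/h1c.png

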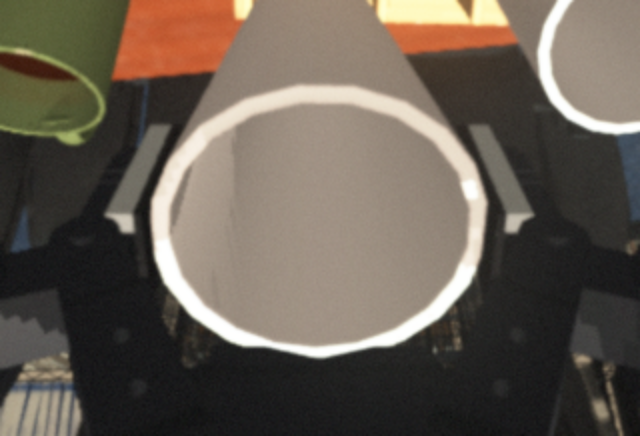

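The crop shows the middle tumbler held between both pads, clear of the rest, with the mug and the tall tumbler untouched. Now carry it over.

```bash
python3 - <<'E'
s=open("held.py").read()
s=s.replace('x0,x_scale=[1,1,1,.05,.05],diff_step=1e-3,','x0,x_scale=[1,1,1,.05,.05],jac=J,')
s=s.replace('    so=','    fr=lambda x: np.r_[f(x),(x[4])*50,x[1]*.3]\n    J=lambda x: np.stack([(fr(x+e)-fr(x-e))/(2*np.abs(e).sum()) for e in np.diag([.5,.5,.5,.01,.01])],1)\n    so=').replace("200,10)","thr,10)").replace("def held(name,lab)","def held(name,lab,thr=185,new=True)").replace("    look(name,[lab]); s","    if new: look(name,[lab])\n    s")
open("held.py","w").write(s)
from held import *
held("h1","tumbler_mid",185,False); held("h1","tumbler_mid",170,False)
E
```

```text
rim in tool [-12.108   0.121 -13.992  -0.178  -0.   ] res 1.25 F [ 0.3  0.2 -0.5] eef [448.6 180.4 208.4] ell [[277.4, 327.8], [104.2, 157.3], 91.0]
rim in tool [-1.2252e+01  1.0200e-01 -1.4007e+01 -1.8100e-01  4.0000e-03] res 1.34 F [ 0.3  0.2 -0.5] eef [448.6 180.4 208.4] ell [[277.2, 328.2], [103.8, 157.4], 90.6]
```

>>> step_arm(commands="0 0 0 -4 0 0.1 0; 0 -2 -2 -7.8 0.036 0.2 0.05; 0 -4 -5 -7.8 0.036 0.3 0.14; 0 -6 -9 -7.8 0.036 0.4 0.139; 0 -8 -13 -7.8 0.036 0.535 0.139; 0 -8.6 -17.8 -7.8 0.036 0.535 0.139; 0 -8.6 -17.8 -7.8 0.036 0.535 0.139")

```text
time_s: 9.08
eef_pos: [456.1, -5.2, 319.5]
ee_rot: [-0.001, 0.15, 0.989, 0.0]
force: [-0.9, 0.9, -1.4]
grip_width: 0.767
grip_force: 45.5
```

```bash
python3 - <<'E'
from h import *
y=np.radians(163); X=np.array([np.cos(y),np.sin(y),0]); go([505,-276,300],tool([0,0,-1],np.cross([0,0,-1],X)))
print(sense()["eef_pos"])
E
```

```text
shift cm [-12.7  -24.41   1.93] rv [ 0.    -0.002 -0.004] rows 6.6
[456.09952944  -5.20508551 319.479125  ]
```

>>> step_arm(commands="0 -1 -4 -0.5 0 0 0; 0 -2 -8 -1 0 0 0; 0 -3 -12 -1 0 0 0; 0 -4.1 -15.6 -1 0 0 0; 0 -4.1 -15.6 -1 0 0 0; 0 -4.1 -15.6 -1 0 0 0")

```text
time_s: 9.58
eef_pos: [448.3, -163.4, 328.9]
ee_rot: [-0.001, 0.15, 0.989, 0.001]
force: [-1.0, 1.3, -1.3]
grip_width: 0.768
grip_force: 45.6
```

```bash
sed -i 's/axis=2)<18/axis=2)<30/' fit.py; python3 - <<'E'
from held import *
held("h2","tumbler_mid",165)
look("h2",["tumbler_low","bottle"])
m,i=load("h2")
for zz in (185,205):
    q=proj(m,circ(np.array([509,-275,93]),np.array([0,0,1.]),34)); h=rimpts(i,q.mean(0),np.ptp(q[:,0]),zz)
    f=lambda x: res(np.array([x[0],x[1],93]),np.array([0,0,1.]),[(m,h)],x[2])
    s=least_squares(f,[509,-275,34],diff_step=1e-3,loss="soft_l1"); print("low",s.x.round(2),f(s.x).std().round(2))
im=i.copy()
cv2.polylines(im,[proj(m,circ(np.array([*s.x[:2],93]),np.array([0,0,1.]),34)).astype(int)],True,(255,0,0))
st=sense(); Rc=rot(st["ee_rot"])
cv2.polylines(im,[proj(m,circ(st["eef_pos"]+Rc.apply([0,0,-18]),Rc.apply([0,0,1.]),34)).astype(int)],True,(0,255,0))
cv2.polylines(im,[proj(m,circ(st["eef_pos"]+Rc.apply([0,0,87]),Rc.apply([0,0,1.]),23.5)).astype(int)],True,(0,255,0))
cv2.imwrite("pics/h2o.png",im)
E
```

```text
tumbler_mid [(0.86, [278.0, 285.0, 164.0, 194.0]), (0.74, [207.0, 113.0, 87.0, 94.0])]
rim in tool [-1.9877e+01  9.9900e-01 -6.5300e-01 -8.5000e-02 -1.0000e-03] res 0.7 F [ 0.1  0.7 -1. ] eef [ 448.5 -161.2  329.6] ell [[292.8, 330.1], [95.5, 129.4], 78.4]
tumbler_low [(0.93, [210.0, 237.0, 56.0, 60.0])]
bottle [(0.56, [191.0, 383.0, 70.0, 74.0]), (0.21, [214.0, 212.0, 56.0, 37.0])]
low [ 510.53 -273.56   31.11] 0.29
low [ 510.53 -273.56   31.11] 0.29
```

View pics/h2o.png

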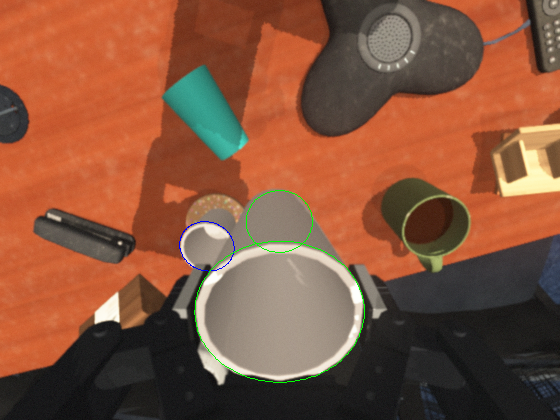

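The overlay matches: the held rim is at (280,312) and its foot at (279,222), coaxial with the tool to about 2 mm. The low rim is at (208,246).

```bash
python3 - <<'E'
from h import *
s=sense();print(s["eef_pos"],s["time_s"])
y=np.radians(163); X=np.array([np.cos(y),np.sin(y),0]); go([511,-274.3,230],tool([0,0,-1],np.cross([0,0,-1],X)))
E
```

```text
[ 448.6000154  -160.58765388  330.29257613] 9.8333
shift cm [-9.27 -9.08 10.03] rv [0.001 0.001 0.002] rows 3.9
```

>>> step_arm(commands="0 -3 -3 1 0 0 0; 0 -6 -6 3 0 0 0; 0 -9.3 -9.1 5 0 0 0; 0 -9.3 -9.1 7 0 0 0; 0 -9.3 -9.1 9 0 0 0; 0 -9.3 -9.1 10 0 0 0; 0 -9.3 -9.1 10 0 0 0; 0 -9.3 -9.1 10 0 0 0")

```text
time_s: 10.5
eef_pos: [511.2, -274.9, 231.3]
ee_rot: [0.001, 0.147, 0.989, 0.0]
force: [0.1, 0.0, 0.2]
grip_width: 0.768
grip_force: 45.6
```

```bash
python3 - <<'E'
from held import *
look("h3",["tumbler_low"]); s=sense(); print(s["eef_pos"],s["force"])
m,i=load("h3"); im=i.copy(); Rc=rot(s["ee_rot"]); print(Rc.as_matrix()[:,2].round(3))
for c,r,col in [(np.array([511,-274.3,93]),34,(255,0,0)),(s["eef_pos"]+Rc.apply([0,0,87]),23.5,(0,255,0)),(np.array([501,-278,8]),48,(255,0,255))]:
    cv2.polylines(im,[proj(m,circ(c,np.array([0,0,1.]),r)).astype(int)],True,col)
cv2.imwrite("pics/h3o.png",cv2.resize(im[90:390,100:460],None,fx=2,fy=2))
E
```

```text
tumbler_low [(0.58, [282.0, 187.0, 79.0, 61.0])]
[ 511.41782666 -275.3830695   232.34579979] [ 0.18925496 -0.31275346 -0.72120233]
[ 0.004 -0.001 -1.   ]
```

View pics/h3o.png

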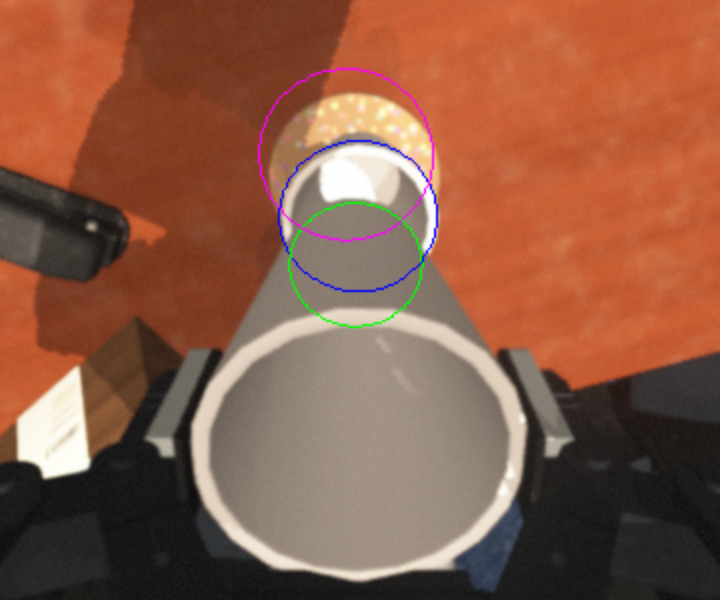

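The view shows the low rim outline coinciding with the predicted blue circle (centre crop (358,215)), and the mid foot (green) lined up in front of and above it. Lower, watching force.

>>> step_arm(commands="0 0 0.1 1.5 0 0 0; 0 0 0.1 3 0 0 0; 0 0 0.1 4.5 0 0 0; 0 0 0.1 5.5 0 0 0; 0 0 0.1 6.5 0 0 0; 0 0 0.1 7.5 0 0 0; 0 0 0.1 8.5 0 0 0; 0 0 0.1 9.5 0 0 0; 0 0 0.1 10 0 0 0; 0 0 0.1 10 0 0 0; 0 0 0.1 10 0 0 0")

```text
time_s: 11.52
eef_pos: [511.4, -274.7, 130.4]
ee_rot: [0.001, 0.148, 0.989, 0.0]
force: [-0.1, 0.4, -1.6]
grip_width: 0.77
grip_force: 45.6
```

>>> step_arm(commands="0 0 0 0.2 0 0 0; 0 0 0 0.4 0 0 0; 0 0 0 0.6 0 0 0; 0 0 0 0.8 0 0 0; 0 0 0 1 0 0 0; 0 0 0 1 0 0 0; 0 0 0 1 0 0 0")

```text
time_s: 12.1
eef_pos: [511.2, -274.7, 120.2]
ee_rot: [0.0, 0.148, 0.989, 0.0]
force: [0.7, 0.6, -0.7]
grip_width: 0.772
grip_force: 45.6
```

>>> step_arm(commands="0 0 0 0.1 0 0 0; 0 0 0 0.2 0 0 0; 0 0 0 0.2 0 0 0")

```text
time_s: 12.35
eef_pos: [511.4, -274.7, 118.4]
ee_rot: [0.001, 0.148, 0.989, 0.0]
force: [0.2, -0.4, 0.3]
grip_width: 0.767
grip_force: 45.6
```

>>> step_arm(commands="0 0 0 0.1 0 0 0; 0 0 0 0.2 0 0 0; 0 0 0 0.2 0 0 0")

```text
time_s: 12.6
eef_pos: [511.4, -274.6, 116.5]
ee_rot: [0.001, 0.148, 0.989, 0.001]
force: [-0.2, 0.7, 1.5]
grip_width: 0.77
grip_force: 45.7
```

>>> step_arm(commands="0 0 0 0.05 0 0 0; 0 0 0 0.1 0 0 0; 0 0 0 0.1 0 0 0")

```text
time_s: 12.85
eef_pos: [511.5, -274.6, 115.7]
ee_rot: [0.001, 0.148, 0.989, 0.001]
force: [0.1, 1.6, 5.2]
grip_width: 0.766
grip_force: 45.8
```

Contact at about 5 N, TCP 116 as computed. Release.

>>> step_arm(commands="0.8 0 0 0 0 0 0; 0.85 0 0 0 0 0 0; 0.9 0 0 0 0 0 0; 1 0 0 0 0 0 0; 1 0 0 0 0 0 0; 1 0 0 0 0 0 0; 1 0 0 0 0 0 0")

```text
time_s: 13.43
eef_pos: [511.3, -274.7, 115.3]
ee_rot: [0.001, 0.148, 0.989, 0.0]
force: [0.6, 0.4, 0.4]
grip_width: 1.0
grip_force: 0.0
```

>>> step_arm(commands="1 0 0 -0.5 0 0 0; 1 0 0 -1.5 0 0 0; 1 0 0 -3 0 0 0; 1 0 0 -5 0 0 0; 1 0 0 -8 0 0 0; 1 0 0 -12 0 0 0; 1 3 0 -15 0 0 0; 1 6 0 -18 0 0 0; 1 6 0 -20 0 0 0; 1 6 0 -20 0 0 0; 1 6 0 -20 0 0 0")

```text
time_s: 14.35
eef_pos: [453.7, -257.4, 317.0]
ee_rot: [0.002, 0.148, 0.989, -0.0]
force: [0.7, -0.1, -1.5]
grip_width: 0.997
grip_force: 0.0
```

```bash
cat > stack.py <<'E'
from fit import *
from look import look
import sys
name,lab,z,g=sys.argv[1],sys.argv[2],float(sys.argv[3]),[float(v) for v in sys.argv[4:6]]
look(name,[lab]); m,i=load(name); s=sense(); print(s["eef_pos"].round(1))
q=proj(m,circ(np.array([*g,z]),np.array([0,0,1.]),34)); h=rimpts(i,q.mean(0),np.ptp(q[:,0]),195,14)
for zz in (z,z+10):
    f=lambda x: res(np.array([x[0],x[1],zz]),np.array([0,0,1.]),[(m,h)],x[2])
    so=least_squares(f,[*g,34],diff_step=1e-3,loss="soft_l1"); print("rim at z",zz,so.x.round(2),"res",f(so.x).std().round(2))
q=q.mean(0).astype(int); cv2.imwrite(f"pics/{name}c.png",cv2.resize(i[max(0,q[1]-150):q[1]+120,max(0,q[0]-150):q[0]+150],None,fx=2,fy=2))
E
python3 stack.py s1 tumbler_mid 134.5 511.5 -274.5
python3 - <<'E'
from fit import *
a=axis(np.radians(171),np.radians(31)); rim=np.array([507.5,283.2,139.3])
go(rim+110*a,tool(-a,[0.156,0.988,0])); go(rim+60*a,tool(-a,[0.156,0.988,0]))
E
```

```text
tumbler_mid [(0.87, [278.0, 235.0, 61.0, 68.0]), (0.87, [278.0, 84.0, 87.0, 105.0])]
[ 453.6 -257.1  314.6]
rim at z 134.5 [ 503.14 -273.52   37.92] res 2.39
rim at z 144.5 [ 498.93 -272.18   36.68] res 2.39
shift cm [16.25 52.45  8.19] rv [-0.036 -0.54  -0.137] rows 13.3
shift cm [13.7  52.8  12.48] rv [-0.036 -0.54  -0.137] rows 13.4
```

View pics/s1c.png

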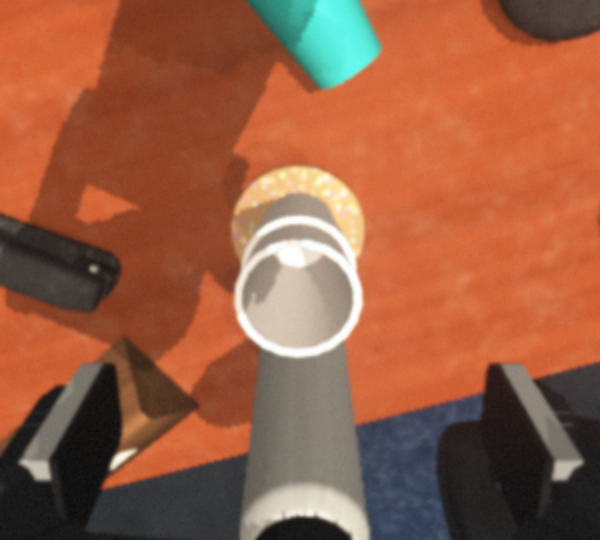

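The crop shows the mid tumbler nested upright in the low one on the coaster, with its rim at crop (299,298) where predicted, within about 1 mm. The bottle behind is untouched. Now the tall one.

>>> step_arm(commands="1 1 4 0 0 0 0; 1 2 8 0 0 0 0; 1 3 12 0 0 0 0; 1 4 16 0 0 0 0; 1 5 20 0 0 0 0; 1 6 24 0 0 0 0; 1 7 28 0 -0.036 -0.1 -0.137; 1 8 32 0 -0.036 -0.2 -0.137; 1 9 36 2 -0.036 -0.3 -0.137; 1 10 40 4 -0.036 -0.4 -0.137; 1 11 44 6 -0.036 -0.54 -0.137; 1 12 48 8 -0.036 -0.54 -0.137; 1 13.7 52.8 9 -0.036 -0.54 -0.137; 1 13.7 52.8 12.5 -0.036 -0.54 -0.137; 1 13.7 52.8 12.5 -0.036 -0.54 -0.137; 1 13.7 52.8 12.5 -0.036 -0.54 -0.137; 1 13.7 52.8 12.5 -0.036 -0.54 -0.137")

```text
time_s: 15.87
eef_pos: [476.9, 287.9, 189.7]
ee_rot: [0.266, 0.075, 0.961, -0.022]
force: [-0.3, 0.5, 0.6]
grip_width: 0.999
grip_force: 0.0
```

```bash
python3 - <<'E'
from fit import *
from look import look
a=axis(np.radians(171),np.radians(31)); rim=np.array([507.5,283.2,139.3])
go(rim-19*a,tool(-a,[0.156,0.988,0]))
look("rest4",["tumbler_tall"])
m,i=load("rest4"); h=rimpts(i,*(lambda q:(q.mean(0),np.ptp(q[:,0])))(proj(m,circ(rim,a,34))),200)
f=lambda x: res(x[:3],a,[(m,h)]); s=least_squares(f,rim,diff_step=1e-3,loss="soft_l1"); print(s.x.round(1),f(s.x).std())
go(s.x-19*a,tool(-a,[0.156,0.988,0]))
E
```

```text
shift cm [-0.07  0.03  7.81] rv [-0.002 -0.001  0.002] rows 1.9
tumbler_tall []
[507.7 282.8 139.2] 0.27005503809094344
shift cm [0.12 0.04 7.95] rv [-0.001  0.002 -0.001] rows 1.9
```

>>> step_arm(commands="1 0 0 2 0 0 0; 1 0 0 4 0 0 0; 1 0 0 6 0 0 0; 1 0 0 7.5 0 0 0; 1 0 0 7.9 0 0 0; 1 0 0 7.9 0 0 0; 0 0 0 7.9 0 0 0; 0 0 0 7.9 0 0 0; 0 0 0 7.9 0 0 0; 0 0 0 7.9 0 0 0; 0 0 0 7.9 0 0 0; 0 0 0 7.9 0 0 0; 0 0 0 7.9 0 0 0; 0 0 0 7.9 0 0 0", newtons=40)

```text
time_s: 17.13
eef_pos: [517.6, 281.6, 125.1]
ee_rot: [0.268, 0.075, 0.96, -0.021]
force: [-2.7, -1.5, 6.5]
grip_width: 0.768
grip_force: 42.8
```

>>> step_arm(commands="0 0 0 -0.5 0 0 0; 0 0 0 -1 0 0 0; 0 0 0 -2 0 0 0; 0 0 0 -3.5 0 0 0; 0 0 0 -5 0 0 0; 0 0 0 -7 0 0 0; 0 0 0 -9 0 0 0; 0 0 0 -11 0 0 0; 0 0 0 -13 0 0 0; 0 0 0 -15 0 0 0; 0 0 0 -15 0 0 0; 0 0 0 -15 0 0 0")

```text
time_s: 18.13
eef_pos: [440.7, 293.9, 252.5]
ee_rot: [0.268, 0.075, 0.96, -0.021]
force: [0.1, -0.3, -1.3]
grip_width: 0.771
grip_force: 44.6
```

```bash
python3 - <<'E'
from h import *
s=sense();print(s["eef_pos"],s["time_s"])
y=np.radians(163); X=np.array([np.cos(y),np.sin(y),0]); T=tool([0,0,-1],np.cross([0,0,-1],X)); go([440,230,330],T);go([445,-150,350],T)
E
```

```text
[440.65838353 293.91128642 252.52042365] 18.1333
shift cm [-4.8  -6.32 -6.16] rv [0.039 0.543 0.137] rows 4.5
shift cm [-11.32 -43.78  -4.58] rv [0.039 0.543 0.137] rows 10.9
```

>>> step_arm(commands="0 -1 -1 -3 0 0.1 0; 0 -3 -3 -6 0.039 0.2 0.1; 0 -5 -6 -6.2 0.039 0.3 0.137; 0 -6 -10 -6 0.039 0.4 0.137; 0 -7 -14 -6 0.039 0.543 0.137; 0 -8 -18 -5.5 0.039 0.543 0.137; 0 -8.5 -22 -5 0.039 0.543 0.137; 0 -9 -26 -5 0.039 0.543 0.137; 0 -9.5 -30 -4.6 0.039 0.543 0.137; 0 -10 -34 -4.6 0.039 0.543 0.137; 0 -10.5 -38 -4.6 0.039 0.543 0.137; 0 -11 -41 -4.6 0.039 0.543 0.137; 0 -11.3 -43.8 -4.6 0.039 0.543 0.137; 0 -11.3 -43.8 -4.6 0.039 0.543 0.137; 0 -11.3 -43.8 -4.6 0.039 0.543 0.137")

```text
time_s: 19.38
eef_pos: [444.6, -151.7, 348.4]
ee_rot: [-0.002, 0.15, 0.989, -0.0]
force: [-0.3, 0.3, -0.6]
grip_width: 0.769
grip_force: 45.2
```

```bash
python3 - <<'E'
from h import *
s=sense();print(s["eef_pos"])
y=np.radians(163); X=np.array([np.cos(y),np.sin(y),0]); T=tool([0,0,-1],np.cross([0,0,-1],X)); go([511.4,-274.5,295],T)
E
```

```text
[ 444.61045717 -151.70304077  348.38168962]
shift cm [-10.03  -9.75   5.31] rv [-0.001 -0.004 -0.004] rows 3.6
```

>>> step_arm(commands="0 -3 -3 1 0 0 0; 0 -6 -6 2 0 0 0; 0 -8 -8 3.5 0 0 0; 0 -10 -9.8 4.5 0 0 0; 0 -10 -9.8 5.4 0 0 0; 0 -10 -9.8 5.4 0 0 0; 0 -10 -9.8 5.4 0 0 0; 0 -10 -9.8 5.4 0 0 0; 0 -10 -9.8 5.4 0 0 0")

```text
time_s: 20.13
eef_pos: [511.7, -272.5, 296.9]
ee_rot: [-0.0, 0.148, 0.989, -0.001]
force: [0.3, -0.2, -0.7]
grip_width: 0.768
grip_force: 45.3
```

```bash
python3 - <<'E'
from held import *
look("h5",["tumbler_mid"]); s=sense(); print(s["eef_pos"],s["force"])
m,i=load("h5"); im=i.copy(); Rc=rot(s["ee_rot"]); print(Rc.as_matrix()[:,2].round(3))
for c,r,col in [(np.array([511.4,-274.5,134.5]),34,(255,0,0)),(s["eef_pos"]+Rc.apply([0,0,107]),21.5,(0,255,0)),(s["eef_pos"]+Rc.apply([0,0,-18]),34,(0,255,0))]:
    cv2.polylines(im,[proj(m,circ(c,np.array([0,0,1.]),r)).astype(int)],True,col)
cv2.imwrite("pics/h5o.png",cv2.resize(im[90:390,100:460],None,fx=2,fy=2))
E
```

```text
tumbler_mid [(0.67, [274.0, 180.0, 72.0, 54.0]), (0.66, [274.0, 43.0, 95.0, 86.0])]
[ 511.65459798 -272.84246615  296.70025681] [ 0.44964758 -0.66136608 -0.72964246]
[-0.001 -0.002 -1.   ]
```

View pics/h5o.png

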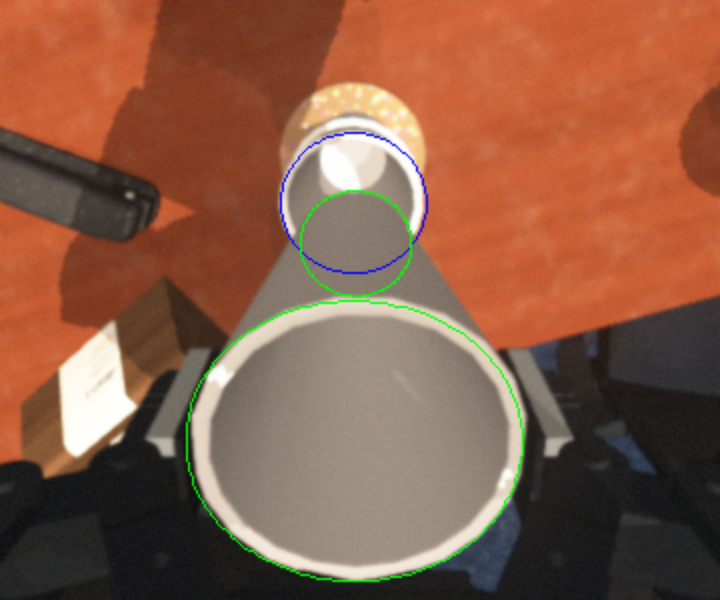

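The overlay fits: the mid rim is at crop (354,203), and the tall foot above it and rim at (356,440) are coaxial with the tool. Lower.

>>> step_arm(commands="0 0 -0.1 1.5 0 0 0; 0 0 -0.1 3 0 0 0; 0 0 -0.1 4.5 0 0 0; 0 0 -0.1 5.5 0 0 0; 0 0 -0.1 6.5 0 0 0; 0 0 -0.1 7.5 0 0 0; 0 0 -0.1 8.5 0 0 0; 0 0 -0.1 9.5 0 0 0; 0 0 -0.1 10.5 0 0 0; 0 0 -0.1 11.5 0 0 0; 0 0 -0.1 12 0 0 0; 0 0 -0.1 12.4 0 0 0; 0 0 -0.1 12.4 0 0 0; 0 0 -0.1 12.4 0 0 0")

```text
time_s: 21.4
eef_pos: [511.1, -274.7, 171.9]
ee_rot: [-0.001, 0.148, 0.989, -0.001]
force: [-0.6, -0.3, -0.5]
grip_width: 0.769
grip_force: 45.3
```

>>> step_arm(commands="0 0 0 0.2 0 0 0; 0 0 0 0.4 0 0 0; 0 0 0 0.6 0 0 0; 0 0 0 0.8 0 0 0; 0 0 0 0.8 0 0 0; 0 0 0 0.8 0 0 0")

```text
time_s: 21.9
eef_pos: [511.0, -274.6, 163.6]
ee_rot: [-0.001, 0.148, 0.989, -0.001]
force: [-0.1, -0.8, -1.1]
grip_width: 0.766
grip_force: 45.3
```

>>> step_arm(commands="0 0 0 0.1 0 0 0; 0 0 0 0.2 0 0 0; 0 0 0 0.3 0 0 0; 0 0 0 0.3 0 0 0; 0 0 0 0.3 0 0 0")

```text
time_s: 22.32
eef_pos: [511.0, -274.5, 160.6]
ee_rot: [-0.001, 0.148, 0.989, -0.001]
force: [0.2, -0.3, -1.6]
grip_width: 0.766
grip_force: 45.3
```

>>> step_arm(commands="0 0 0 0.1 0 0 0; 0 0 0 0.15 0 0 0; 0 0 0 0.15 0 0 0; 0 0 0 0.15 0 0 0")

```text
time_s: 22.65
eef_pos: [511.1, -274.5, 159.3]
ee_rot: [-0.001, 0.148, 0.989, -0.001]
force: [1.4, 0.3, 0.4]
grip_width: 0.767
grip_force: 45.4
```

>>> step_arm(commands="0 0 0 0.1 0 0 0; 0 0 0 0.1 0 0 0; 0 0 0 0.1 0 0 0")

```text
time_s: 22.9
eef_pos: [511.1, -274.5, 158.3]
ee_rot: [-0.001, 0.148, 0.989, -0.001]
force: [1.2, 0.1, 1.7]
grip_width: 0.766
grip_force: 45.4
```

>>> step_arm(commands="0 0 0 0.05 0 0 0; 0 0 0 0.1 0 0 0; 0 0 0 0.1 0 0 0")

```text
time_s: 23.15
eef_pos: [511.1, -274.5, 157.3]
ee_rot: [-0.001, 0.148, 0.989, -0.001]
force: [0.3, 1.7, 3.0]
grip_width: 0.773
grip_force: 45.6
```

>>> step_arm(commands="0.8 0 0 0 0 0 0; 0.85 0 0 0 0 0 0; 0.9 0 0 0 0 0 0; 1 0 0 0 0 0 0; 1 0 0 0 0 0 0; 1 0 0 0 0 0 0; 1 0 0 0 0 0 0")

```text
time_s: 23.73
eef_pos: [511.0, -274.6, 157.2]
ee_rot: [-0.001, 0.148, 0.989, -0.001]
force: [0.5, 0.3, -0.6]
grip_width: 1.0
grip_force: 0.0
```

>>> step_arm(commands="1 0 0 -0.5 0 0 0; 1 0 0 -1.5 0 0 0; 1 0 0 -3 0 0 0; 1 0 0 -5 0 0 0; 1 0 0 -8 0 0 0; 1 0 0 -12 0 0 0; 1 3 0 -15 0 0 0; 1 6 0 -17 0 0 0; 1 6 0 -17 0 0 0; 1 6 0 -17 0 0 0; 1 6 0 -17 0 0 0")

```text
time_s: 24.65
eef_pos: [454.1, -256.8, 327.3]
ee_rot: [-0.001, 0.148, 0.989, -0.001]
force: [-0.1, -0.1, -0.7]
grip_width: 0.999
grip_force: 0.0
```

```bash
python3 - <<'E'
from fit import *
from look import look
s=sense(); print(s["eef_pos"],s["force"])
look("s2",["tumbler_tall","bottle"]); m,i=load("s2"); im=i.copy()
for z in (93,134.5,176): cv2.polylines(im,[proj(m,circ(np.array([511.3,-274.5,z]),np.array([0,0,1.]),34)).astype(int)],True,(255,0,0))
cv2.imwrite("pics/s2o.png",cv2.resize(im[80:380,120:440],None,fx=2,fy=2))
E
```

```text
[ 454.12115573 -256.77060857  327.31126493] [-0.10839872 -0.06228903 -0.65246497]
tumbler_tall [(0.73, [276.0, 245.0, 74.0, 74.0]), (0.5, [279.0, 195.0, 62.0, 45.0])]
bottle [(0.91, [280.0, 329.0, 64.0, 101.0]), (0.45, [279.0, 218.0, 59.0, 35.0])]
```

View pics/s2o.png

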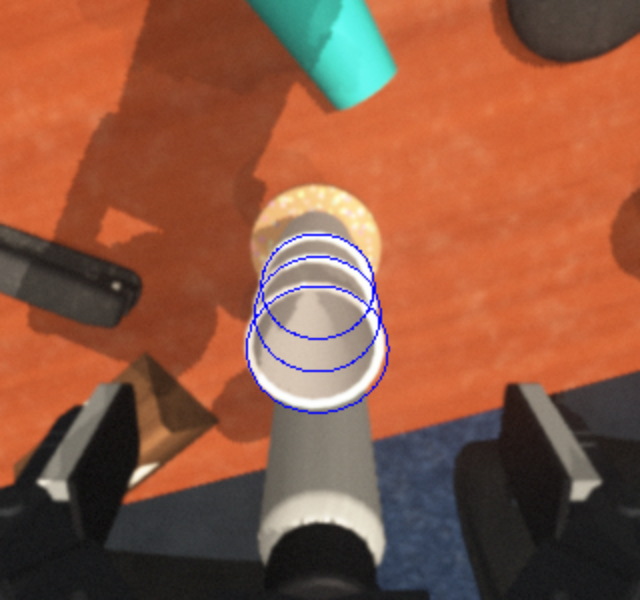

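All three rims match their predicted circles (crop (318,287), (318,314) and (317,349)). The stack is upright on the coaster and the bottle stands undisturbed.

```bash
python3 -c "
from rig import *
print(finish_job())"
```

```text
the job is handed in; nothing more can be done
None
```

The three tumblers are nested upright on the coaster: the middle one in the low one, then the tall one in the middle one. Each was lowered to a light touch (about 3–5 N) and released, with the bottle undisturbed in the last view, and the job was handed in at about 25 s; no verdict came back.

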